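# Slide the brittle grinding wheel into the free bay and shut the gate

## Task

Put the loose grinding wheel away in whichever rack bay is empty: swing that bay's gate wide open, slide the wheel flat along the bench into the bay until it rests against the back strip, then swing the gate fully closed behind it. The stone is brittle: never lift or tip it, and never let it be pressed with more than 15 N by the robot or against the rack. Leave the other bay, its wheel and gate, and everything else on the bench as they are.

Things in the scene. Friction and masses are not known exactly. Their poses are not given: they have to be found in the camera images.
- wheel: the loose grinding wheel lying flat on the bench: a brittle grey stone ring, 100 mm diameter, 20 mm thick, 32 mm bore, about 0.4 kg; origin at the centre of its underside, z up
- stored_wheel: an identical grinding wheel already lying in one of the two bays; origin at the centre of its underside
- rack: low wooden rack fixed to the bench, no floor: two bays side by side, mouths at its -x side. Strips 25 mm high: three side strips 8 mm thick at y = -122, 0, +122 mm, from x = -55 to 50 mm; back strip with its inner face at x = 50 mm. Bays 114 mm wide, 109 mm deep behind the gate. Origin at bench height; +x from the mouths to the back (world +y within 0.2 rad), +y towards the robot
- bay_near (a point): centre, at bench height, of a wheel lying fully home in the bay nearer the robot (touching the back strip, midway between the side strips); axes as the rack's; at (0, +61) mm in the rack's frame
- bay_far (a point): the same point of the bay farther from the robot; at (0, -61) mm in the rack's frame. The empty bay, whichever it is, has a flat paper disc in it, 0.6 mm thick, which the wheel simply covers
- gate_near (a joint): swing gate of the nearer bay, rad: 0 = closed across the mouth, grows as it swings outwards (away from the bay), stops at 2.2; at 1.57 it is square to the mouth line and leaves the mouth free. Stays where it is left (light friction, under 1 N at the pin). Steel bar 8 mm thick, height 8 to 24 mm over the bench, reaching from the hinge to 113 mm from it
- gate_near_pin (a point): top centre of the upright round steel pin (10 mm diameter, top 65 mm over the bench) standing on the nearer bay's gate bar, 75 mm from its hinge; the gate can be pushed or led by it
- gate_near_hinge (a point): the nearer gate's vertical hinge axis, at bench height; it stands at (-63, +122) mm in the rack's frame
- gate_far (a joint): swing gate of the farther bay, rad: 0 = closed across the mouth, grows as it swings outwards (away from the bay), stops at 2.2; at 1.57 it is square to the mouth line and leaves the mouth free. Stays where it is left (light friction, under 1 N at the pin). Steel bar 8 mm thick, height 8 to 24 mm over the bench, reaching from the hinge to 113 mm from it
- gate_far_pin (a point): top centre of the upright round steel pin (10 mm diameter, top 65 mm over the bench) standing on the farther bay's gate bar, 75 mm from its hinge; the gate can be pushed or led by it
- gate_far_hinge (a point): the farther gate's vertical hinge axis, at bench height; it stands at (-63, -122) mm in the rack's frame
- can_a: spray can, 66 mm diameter, 190 mm tall, beyond the work area to the right; origin under its centre
- can_b: spray can, 66 mm diameter, 190 mm tall, left of the rack; origin under its centre
- flap_discs: stack of five flap discs, 115 mm diameter, 55 mm tall; origin under its centre
- socket: upright hexagon-nut socket, a steel tube 30 mm diameter, 60 mm tall; origin under its centre
- screwdriver: screwdriver, 200 mm long, 26 mm thick handle, origin at mid-length, lying on the bench close to the robot, along its x axis
- wrench: open-ended wrench, about 190 mm long and under 10 mm thick, origin near mid-length, lying on the bench at the right, along its x axis
- brush: flat brush, 200 mm long, 42 mm wide, 20 mm thick, origin at mid-length, lying on the bench between robot and rack, along its x axis
- jar: closed jar, 70 mm diameter, 80 mm tall, left of the rack; origin under its centre
Not all that is in view belongs to the job. What is shaped like the wheel but purple or red is not meant. Leave any orange look-alike of the stored_wheel alone.

How it is judged:
By the outcome, as a careful person would: the job done as asked, in the order asked, and still so for the second after the job is handed in, with the robot touching nothing.
It also fails if it takes over 72 s, if anything falls off the work surface, if the arm or the gripper's body presses on something with over 40 N, if the wrist force passes 120 N, or if a joint passes its speed limit or range.

## Robot

A 7-joint arm with a two-finger parallel gripper is mounted at the origin on the work surface. World frame = base frame: x ahead of the robot, y to its left, z up, the work surface at z = 0. Lengths are in m, angles in rad, forces in N, time in s.
With the tool pointing down it reaches from about 0.425 to 0.825 m from the base axis. Payload 3.6 kg.
Tool frame: the origin (TCP) lies where the fingers leave the gripper's body, on its centre line; the fingertips stand 73 mm ahead of it and the grasp point (between the pads) lies 54 mm ahead of it; z points along the fingers, y is the line along which they close (so a half turn about z gives the same grasp; the last joint's range is limited). The gripper opens to 85 mm and grips with 20 to 120 N. Pads are 22 mm wide; open, the fingers measure 114 mm over their backs; the gripper's body (76 mm by 85 mm) begins 54 mm behind the grasp point. The pads swing forward as they close: fully open they stand 13 mm farther back than shut.
Start: joints at [1.321, 0.615, -0.013, 1.423, 0.008, 1.103, -0.04], TCP at [0.144, -0.634, 0.304] pointing down, gripper open.
Joint ranges: [-3.12, 3.12], [-0.3, 2.06], [-1.34, 1.32], [0.26, 2.42], [-1.36, 4.5], [0.01, 1.98], [-2.84, 2.84]. Speed limits (rad/s): [2.79, 2.79, 3.14, 3.14, 3.14, 3.14, 3.14].

## Interface

Orientations are given as a unit quaternion [x, y, z, w].
In Python, from station import arm, snapshot, camera_info, ticket gives the robot as it stands. Calls block until the motion is done:
- arm.movep(position, orientation): joint-space move of the TCP to a pose.
- arm.line_to(position, velocity=0.15, ori=None): straight line of the TCP; ori=None keeps the orientation; velocity is the mean speed in m/s.
- arm.move_j(angles): joint-space move.
- arm.move_gripper(opening, effort=None): opening from 0.0 (shut) to 1.0 (fully open); effort is the grip in N (None keeps the last); returns when the fingers have stopped.
- arm.pause(seconds).
- arm.ik(position, orientation): joint angles nearest the present ones, or None.
- snapshot(name): name is "scene" or "top" or "wrist"; returns the picture (400x640x3 uint8, blue, green, red); there is no depth.
- camera_info(name): a dict with "fx", "fy", "cx", "cy" (pixels), "dist_coeffs" ([k1, k2, p1, p2, k3] as OpenCV has them; the pictures are not rectified), "R" (3x3) and "t" (3): a world point X has camera coordinates R X + t; the wrist camera has in their place "T_tool_cam" (4x4, takes a point from camera to tool coordinates, whose origin is the TCP and whose axes are the flange's). Camera axes: x right, y down, z forward; pixel columns grow to the right and rows downward; lengths in m; the calibration is good to about 2 mm. A picture is of the moment at which its call begins: read the wrist's pose just before it. camera_info takes no time and is no camera call.
A pose or a line that the arm cannot do raises arm.MotionError and nothing moves.
- ticket.finish_job(): hands the job in; it is judged then, once.
Readings, each from a call of its own:
- arm.read_time(): time.
- arm.read_joint_positions(): joint angles.
- arm.read_dq(): joint speeds.
- arm.read_effort(): joint torques, N m.
- arm.read_tool_pos(): TCP position.
- arm.read_eef_rot(): TCP orientation.
- arm.read_ft_force(): force on the tool from outside, world axes, zero at the start.
- arm.read_wrist_torque(): the same for the moment, N m.
- arm.read_opening(): opening from 0.0 (shut) to 1.0 (fully open).
- arm.read_finger_force(): force on a finger pad.
Only numpy, scipy, OpenCV 4.12 (cv2) and the standard library are available. Lean on these libraries where they do the work, as an engineer would, in place of code of your own. Each camera call takes 0.05 s, during which the arm holds its last target. There are 200 camera calls.

## Working session

There is one attempt and no reset: what is moved stays moved. The work goes in short steps, each a Python script; the robot and the scene stay as the last script left them, time stands still between calls to the robot, and variables do not carry over. Pictures are saved under pics/ and viewed, at most 10 in all, crops included, and the job is handed in when it is done.

```bash
mkdir -p pics; ls
python3 - <<'E'
from station import arm, snapshot, camera_info
import cv2, numpy as np
for n in ("scene","top","wrist"):
    cv2.imwrite(f"pics/{n}0.png",snapshot(n)); c=camera_info(n); print(n,{k:np.round(v,4).tolist() for k,v in c.items()})
print(arm.read_tool_pos(),arm.read_eef_rot(),arm.read_time())
E
```

```text
pics
scene {'fx': 384.7877, 'fy': 384.7877, 'cx': 320.1353, 'cy': 194.6476, 'dist_coeffs': [-0.0476, 0.0, 0.0, 0.0, 0.0], 'R': [[-0.2867, 0.9578, -0.0218], [0.6001, 0.1618, -0.7834], [-0.7468, -0.2377, -0.6211]], 't': [0.1677, -0.2791, 1.4022]}
top {'fx': 493.9456, 'fy': 493.9456, 'cx': 315.2459, 'cy': 191.3824, 'dist_coeffs': [-0.1323, 0.0, 0.0, 0.0, 0.0], 'R': [[-0.0266, -0.9996, -0.0102], [-0.9959, 0.0273, -0.0864], [0.0867, 0.0078, -0.9962]], 't': [0.0409, 0.5799, 1.3435]}
wrist {'fx': 296.23, 'fy': 296.23, 'cx': 316.2082, 'cy': 205.4369, 'dist_coeffs': [-0.0487, 0.0, 0.0, 0.0, 0.0], 'T_tool_cam': [[-0.0002, -0.9642, -0.2652, 0.0682], [1.0, 0.0, -0.0006, 0.0003], [0.0006, -0.2652, 0.9642, -0.0701], [0.0, 0.0, 0.0, 1.0]]}
[ 0.14356497 -0.633488    0.30298063] [ 9.93797895e-01  1.11196730e-01 -1.01697490e-04 -1.01063708e-03] 0.15
```

View pics/top0.png

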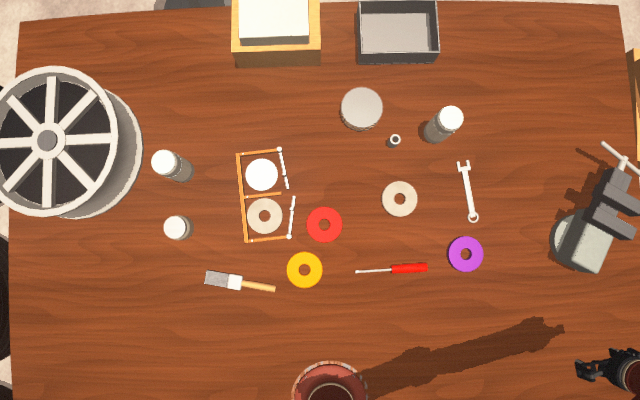

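View pics/scene0.png

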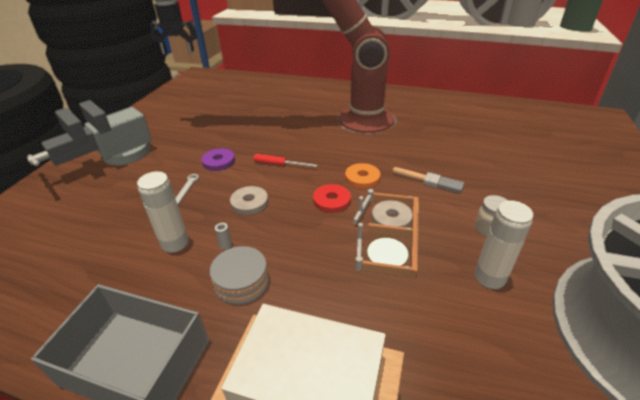

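Top view: grey candidates for the loose wheel are (400,198) and (264,216), and the second lies in the near bay, so it is the stored one. The look-alikes are red (324,224), yellow-orange (304,270) and purple (466,254). The flap discs at (362,108) are grey but a tall stack. I choose (400,198). The paper disc at (262,175) marks the far bay as empty.

```bash
cat > h.py <<'E'
from station import arm, snapshot, camera_info
import cv2, numpy as np
from scipy.spatial.transform import Rotation as Rot
def ray(n,uv):
    c=camera_info(n); K=np.array([[c['fx'],0,c['cx']],[0,c['fy'],c['cy']],[0,0,1]])
    p=cv2.undistortPoints(np.array(uv,float).reshape(-1,1,2),K,np.array(c['dist_coeffs'],float)).reshape(-1,2)
    if n=='wrist':
        T=np.array(c['T_tool_cam']); Rt=Rot.from_quat(arm.read_eef_rot()).as_matrix()
        M=Rt@T[:3,:3]; o=arm.read_tool_pos()+Rt@T[:3,3]
    else:
        M=np.array(c['R']).T; o=-M@np.array(c['t'])
    return o,np.c_[p,np.ones(len(p))]@M.T
def plane(n,uv,z):
    o,d=ray(n,uv); return (o+d*((z-o[2])/d[:,2])[:,None])[:,:2]
E
python3 - <<'E'
from h import *
im=cv2.imread('pics/top0.png')
cv2.imwrite('pics/crop0.png',cv2.resize(im[130:260,225:425],None,fx=4,fy=4,interpolation=cv2.INTER_CUBIC))
hsv=cv2.cvtColor(im,cv2.COLOR_BGR2HSV)
def comps(m,x0,y0,x1,y1,zs,tag,amin=25):
    k=np.zeros_like(m);k[y0:y1,x0:x1]=m[y0:y1,x0:x1]
    for c in cv2.findContours(k,cv2.RETR_EXTERNAL,cv2.CHAIN_APPROX_NONE)[0]:
        if cv2.contourArea(c)<amin: continue
        p=plane('top',c,zs); (a,r)=cv2.minEnclosingCircle(p.astype(np.float32)); print(tag,np.round(c.mean(0)[0]),'circ',np.round(a,4),round(r,4))
grey=((hsv[...,1]<90)&(hsv[...,2]>130)).astype(np.uint8)
comps(grey,225,90,500,260,.02,'grey')
comps((hsv[...,1]>200).astype(np.uint8)&(hsv[...,2]>180).astype(np.uint8),290,190,500,300,.02,'col')
print(plane('top',[[400,198],[324,224],[262,175]],.0))
E
```

```text
grey [264. 216.] circ [0.5178 0.1683] 0.0497
grey [291. 217.] circ [0.512  0.0943] 0.0594
grey [399. 198.] circ [ 0.555  -0.2075] 0.0501
grey [467. 188.] circ [ 0.5701 -0.3987] 0.089
grey [261. 174.] circ [0.6339 0.1754] 0.0463
grey [283. 167.] circ [0.651  0.1138] 0.0605
grey [395. 139.] circ [ 0.7232 -0.2033] 0.0155
grey [441. 136.] circ [ 0.7288 -0.3393] 0.0263
grey [431. 127.] circ [ 0.7569 -0.3063] 0.026
grey [449. 118.] circ [ 0.7791 -0.3626] 0.0409
grey [361. 108.] circ [ 0.8157 -0.1122] 0.0611
col [409. 268.] circ [ 0.359  -0.2294] 0.0501
col [305. 269.] circ [0.3665 0.0609] 0.0512
[[ 0.55763594 -0.21350534]
 [ 0.49039991  0.00326951]
 [ 0.63378136  0.17526239]]
```

View pics/crop0.png

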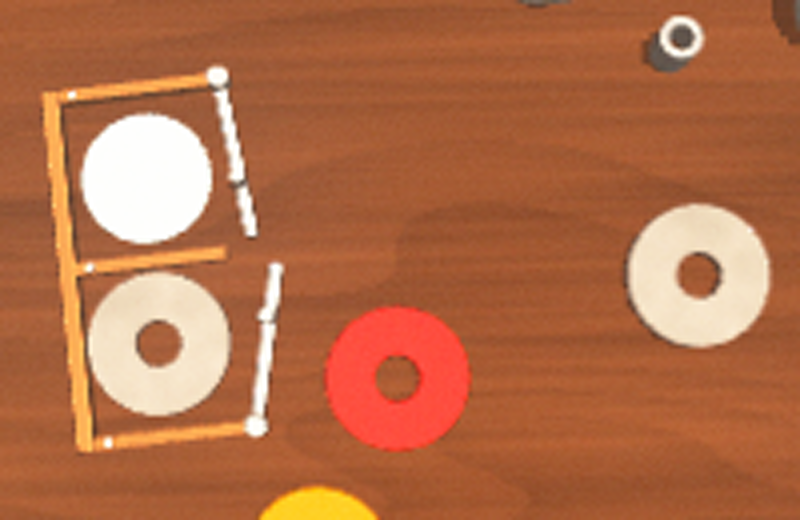

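The crop shows the loose ring at crop (698,275), the paper disc at (146,178) in the far bay, and both gates slightly ajar. The far gate bar runs from (217,76) to (251,235). Next I fit the rack frame.

Run:
```python
from h import *
f=lambda *p:(np.array(p,float)+.5)/4-.5+[225,130]
bs=plane('top',f((44,94),(83,451)),.025); print('back len',np.linalg.norm(bs[1]-bs[0]),bs)
im=cv2.imread('pics/top0.png');hsv=cv2.cvtColor(im,cv2.COLOR_BGR2HSV)
m=((hsv[...,0]>10)&(hsv[...,0]<22)&(hsv[...,1]>120)&(hsv[...,2]>190)).astype(np.uint8)
k=np.zeros_like(m);k[140:250,230:285]=m[140:250,230:285]
ys,xs=np.nonzero(k); P=plane('top',np.c_[xs,ys],.025)
v=bs[0]-bs[1];v/=np.linalg.norm(v) # = -rack y
for _ in range(3):
    ex=np.array([v[1]*-1,v[0]]); ex=ex if ex[1]>0 else -ex
    s=P@ex; b=P[s>s.max()-.012]; c=b.mean(0); u=np.linalg.svd(b-c)[2][0]; v=u if u[0]>0 else -u
ey=-v; q=P@ey
print('yaw',np.arctan2(ex[1],ex[0]),'back centre x',(c@ex),'y range',q.min(),q.max(),q.max()-q.min(),'x range',s.min(),s.max())
O=ex*(c@ex-.054)+ey*(q.min()+q.max())/2
print('O',O,'far',O-.061*ey,'near',O+.061*ey)
R=np.c_[ex,ey]
print('strips middle y', [round(float(np.mean(w)),4) for w in [((P-O)@R)[(abs(((P-O)@R)[:,0])<.04)&(abs(((P-O)@R)[:,1]-y)<.02),1] for y in(-.122,0,.122)]])
hg=plane('top',f((217,76),(256,426)),.025); print('hinges rack',(hg-O)@R)
print('bar end',(plane('top',f((251,235)),.024)-O)@R)
print('stored', (np.array([.5178,.1683])-O)@R)
paper=plane('top',f((146,178)),.0);print('paper',(paper-O)@R)
np.savez('rack.npz',O=O,R=R)
```

```text
back len 0.2510825285998577 [[0.69469492 0.24578869]
 [0.44475061 0.22190826]]
yaw 1.6592395893202088 back centre x 0.179764710105779 y range -0.7156013380632845 -0.4611961371826144 0.25440520088067015 x range 0.06841166681997843 0.18558713400010357
O [0.57500916 0.17703332] far [0.63577268 0.18239936] near [0.51424563 0.17166728]
strips middle y [-0.1226, -0.0002, 0.1219]
hinges rack [[-0.06438327 -0.12351827]
 [-0.06467191  0.12208698]]
bar end [[-0.07579563 -0.00975197]]
stored [-0.00364601  0.05775562]
paper [[-0.00473863 -0.06116778]]
```

```bash
cat >> h.py <<'E'
_r=np.load('rack.npz'); O,R=_r['O'],_r['R']; YAW=np.arctan2(R[1,0],R[0,0])
H=np.array([-.063,-.122])
W=lambda p:O+R@np.asarray(p)          # rack -> world
def q(yaw):
    c,s=np.cos(yaw),np.sin(yaw); return Rot.from_matrix([[c,s,0],[s,-c,0],[0,0,-1]]).as_quat()
def gate(a,off):
    """pusher position (world xy) and yaw of opening tangent; off = distance from pin centre along the tangent"""
    t=np.array([-np.cos(a),-np.sin(a)]); p=H+.075*np.array([-np.sin(a),np.cos(a)])
    return W(p+off*t), YAW+np.arctan2(t[1],t[0])
def P3(xy,z): return [float(xy[0]),float(xy[1]),z]
E
python3 - <<'E'
from h import *
for flip in (0,np.pi):
    for a in (.1,.9,1.75):
        xy,y=gate(a,-.018); j=arm.ik(P3(xy,.108),q(y+flip)); print('open',flip,a,None if j is None else np.round(j,2))
    for a in (1.75,.9,0):
        xy,y=gate(a,.018); j=arm.ik(P3(xy,.108),q(y+flip)); print('close',flip,a,None if j is None else np.round(j,2))
    for nm,p,y in (('w',(.55,-.27),YAW),('bay',W([-.06,-.061]),YAW)):
        j=arm.ik(P3(p,.075),q(y+flip)); print(nm,None if j is None else np.round(j,2))
E
```

```text
open 0 0.1 [-0.46  0.86  0.38  1.64 -0.44  0.73 -2.81]
open 0 0.9 [-0.23  0.84  0.15  1.6  -0.17  0.71 -2.16]
open 0 1.75 [-0.08  0.91 -0.04  1.41  0.04  0.82 -1.43]
close 0 1.75 [-0.09  0.96 -0.04  1.28  0.04  0.9  -1.44]
close 0 0.9 [-0.19  0.88  0.16  1.51 -0.17  0.77 -2.12]
close 0 0 [ 0.37  1.12 -1.15  1.62  1.11  1.17  2.17]
w [ 0.6   0.86 -0.31  1.72  0.41  0.62  0.15]
bay [-0.05  0.91 -0.31  1.6   0.38  0.7  -0.45]
open 3.141592653589793 0.1 [-0.02  0.85 -0.38  1.63  0.43  0.74 -0.41]
open 3.141592653589793 0.9 [ 0.17  0.9  -0.57  1.59  0.61  0.83  0.34]
open 3.141592653589793 1.75 [ 0.34  1.1  -0.96  1.4   0.94  1.14  1.08]
close 3.141592653589793 1.75 [ 0.35  1.22 -1.15  1.27  1.09  1.31  1.06]
close 3.141592653589793 0.9 [ 0.2   0.94 -0.6   1.5   0.62  0.9   0.39]
close 3.141592653589793 0 [ 0.01  0.85 -0.35  1.63  0.4   0.73 -0.44]
w [ 0.2   0.88  0.37  1.73 -0.5   0.63 -2.19]
bay [-0.48  0.94  0.46  1.61 -0.57  0.73 -2.8 ]
```

Run:
```python
from h import *
F=lambda:np.round(arm.read_ft_force(),1)
arm.move_gripper(0.0,20)
xy,y=gate(.11,-.022); o=q(y+np.pi)
arm.movep(P3(xy,.22),o); print(arm.read_time())
arm.line_to(P3(xy,.108),.15); print(arm.read_time(),F())
for a in np.linspace(.11,1.75,9):
    xy,y=gate(a,-.016); arm.line_to(P3(xy,.108),.12,q(y+np.pi)); print(round(a,2),F(),arm.read_time())
xy,y=gate(1.75,-.03); arm.line_to(P3(xy,.108),.15)
arm.line_to(P3(xy,.25),.25); print(arm.read_time())
im=snapshot('top'); cv2.imwrite('pics/t1.png',im); cv2.imwrite('pics/t1c.png',cv2.resize(im[100:260,225:425],None,fx=3.5,fy=3.5,interpolation=cv2.INTER_CUBIC))
```

```text
4.0917
4.9917 [0.2 0.2 0.6]
0.11 [-0.1  0.3  0.4] 5.2417
0.32 [ 0.2  0.  -0.7] 5.6
0.52 [-0.5 -0.4  0.6] 5.9583
0.72 [-0.5  0.   0.2] 6.3167
0.93 [-0.   0.3 -0.9] 6.675
1.14 [ 0.6  0.2 -0.2] 7.0333
1.34 [-0.3  0.3  0.3] 7.3917
1.54 [-0.8 -0.  -1.5] 7.75
1.75 [-0.   0.5  0. ] 8.1083
9.075
```

View pics/t1c.png

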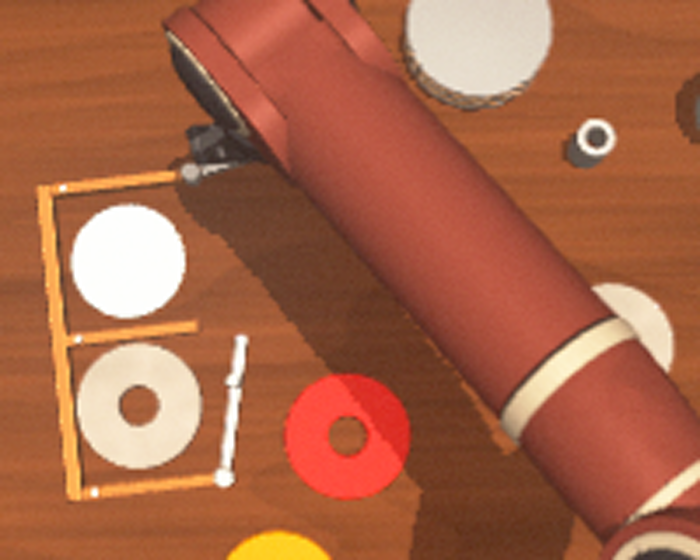

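The far gate is open, with its bar running out from the hinge at crop (190,173). The near bay is unchanged. Now stage 1: push the wheel onto the bay's axis with two half-open fingers as a V.

```bash
cat >> h.py <<'E'
def vpush_start(wheel,yaw,flip,back=.085,z=.075):
    d=np.array([np.cos(yaw),np.sin(yaw)]); s=np.asarray(wheel)-back*d; o=q(yaw+flip)
    arm.movep(P3(s,.28),o); arm.line_to(P3(s,z),.2)
    return d
F=lambda:np.round(arm.read_ft_force(),1)
E
python3 - <<'E'
from h import *
w=np.array([.555,-.2075]); g=W([-.19,-.061]); v=g-w; yaw=np.arctan2(v[1],v[0]); print(g,yaw)
c=[]
for fl in (0,np.pi):
    js=[arm.ik(P3(p-.06*v/np.linalg.norm(v),.075),q(yaw+fl)) for p in (w,g)]
    c.append(js); print(fl,[None if j is None else np.round(j,2).tolist() for j in js])
fl=np.pi if all(j is not None for j in c[1]) and (c[0][0] is None or abs(c[1][0][6])<abs(c[0][0][6])) else 0
p=arm.read_tool_pos(); arm.line_to([p[0],p[1],.30],.2)
arm.move_gripper(.59,20); print('open',arm.read_opening())
d=vpush_start(w,yaw,fl); f0=F(); print(arm.read_time(),f0)
arm.line_to(P3(w-.060*d,.075),.05); print(F()-f0)
for k in np.linspace(0,1,4)[1:]:
    arm.line_to(P3(w+k*(g-w)-.054*d,.075),.08); print(F()-f0,arm.read_tool_pos()[2])
e=g-.10*d; arm.line_to(P3(e,.075),.1); arm.line_to(P3(e,.28),.25); print(arm.read_time())
# clear the view
im=snapshot('top'); cv2.imwrite('pics/t2.png',im); cv2.imwrite('pics/w2.png',snapshot('wrist'))
E
```

```text
[ 0.652555   -0.00685802] 1.1182379877946915
0 [[0.67, 0.86, -0.41, 1.79, 0.55, 0.61, -0.53], [0.29, 0.89, -0.4, 1.67, 0.5, 0.68, -0.82]]
3.141592653589793 [[0.99, 1.08, -1.04, 1.78, 1.12, 1.01, 2.17], [0.6, 1.11, -1.04, 1.66, 1.09, 1.06, 1.89]]
open 0.5900907021229131
12.625 [-0.9  0.8  0.3]
[ 1.5 -1.2  0. ]
[ 1.7 -1.  -1. ] 0.07525001318261101
[ 0.9 -1.  -0.1] 0.07511833650967421
[ 0.8 -0.4 -0.4] 0.07521730131021526
18.175
```

View pics/w2.png

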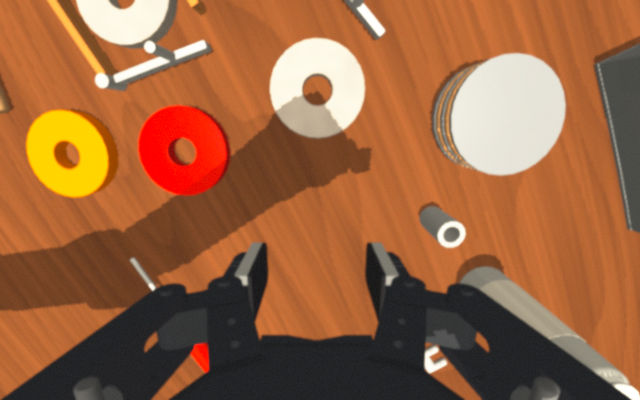

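View pics/t2.png

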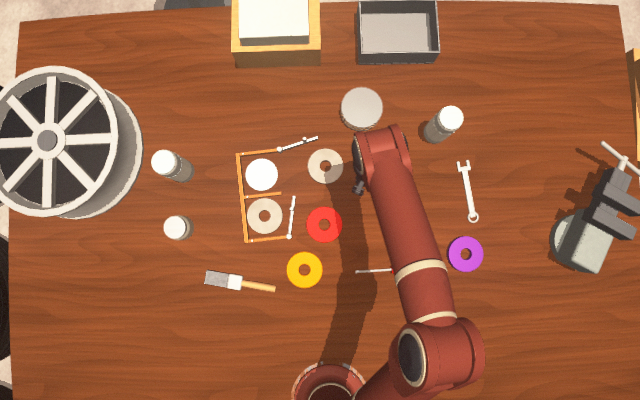

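The wheel followed the fingers and now sits at top (325,166), clear of the red ring and the open gate (280,150)–(318,138). I measure it and push it home, with force stops near the end.

Run:
```python
from h import *
im=cv2.imread('pics/t2.png'); hsv=cv2.cvtColor(im,cv2.COLOR_BGR2HSV)
m=(hsv[...,1]<90).astype(np.uint8); k=np.zeros_like(m); k[146:190,304:346]=m[146:190,304:346]
cs=cv2.findContours(k,cv2.RETR_EXTERNAL,cv2.CHAIN_APPROX_NONE)[0]; c=max(cs,key=cv2.contourArea)
w,r=cv2.minEnclosingCircle(plane('top',c,.02).astype(np.float32)); w=np.array(w); wr=R.T@(w-O); print('wheel',w,r,'rack',wr)
assert abs(r-.05)<.004 and np.linalg.norm(wr-[-.19,-.061])<.02
g=W([0,-.061]); v=g-w; yaw=np.arctan2(v[1],v[0]); print('yaw-YAW',yaw-YAW)
d=vpush_start(w,yaw,0); f0=arm.read_ft_force(); L=np.linalg.norm(v)
arm.line_to(P3(w-.060*d,.075),.06)
rep=lambda:-(arm.read_ft_force()-f0)[:2]@d
for s in np.linspace(0,L-.015,4)[1:]:
    arm.line_to(P3(w+s*d-.054*d,.075),.07); print(round(s-L,4),round(rep(),1),arm.read_time())
s=L-.015; base=[]
while s<L+.006:
    s+=.001; arm.line_to(P3(w+(s-.054)*d,.075),.03); f=rep(); print(round(s-L,3),round(f,1),end=' ')
    base.append(f)
    if f>4.5: break
print(arm.read_time())
e=g-.11*d
arm.line_to(P3(g-.07*d,.075),.08); arm.line_to(P3(g-.07*d,.3),.25)
cv2.imwrite('pics/w3.png',snapshot('wrist')); cv2.imwrite('pics/t3.png',snapshot('top')); print(arm.read_time())
```

```text
wheel [ 0.65263885 -0.00361695] 0.050152041018009186 rack [-0.18680106 -0.06143734]
yaw-YAW 0.001979896376790302
-0.1295 0.2 21.5833
-0.0723 -0.1 22.55
-0.015 0.3 23.5167
-0.014 0.3 -0.013 0.2 -0.012 2.1 -0.011 3.7 -0.01 2.9 -0.009 2.3 -0.008 2.9 -0.007 1.1 -0.006 2.2 -0.005 1.3 -0.004 1.7 -0.003 2.1 -0.002 4.8 26.7667
28.2417
```

View pics/w3.png

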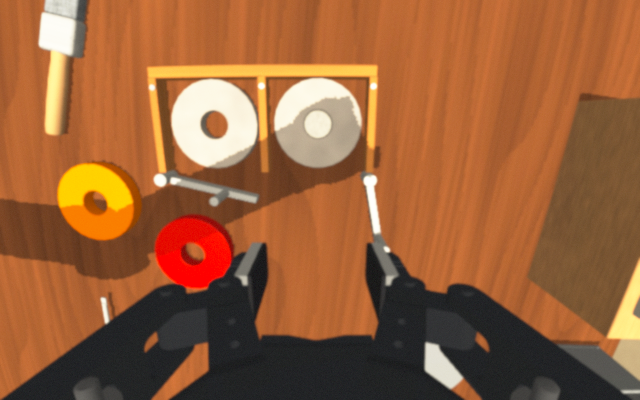

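Run:
```python
from h import *
im=cv2.imread('pics/w3.png'); hsv=cv2.cvtColor(im,cv2.COLOR_BGR2HSV)
for n,x0,x1 in (('new',268,368),('stored',166,262)):
    k=np.zeros((400,640),np.uint8); k[74:172,x0:x1]=(hsv[74:172,x0:x1,1]<75)
    c=max(cv2.findContours(k,cv2.RETR_EXTERNAL,cv2.CHAIN_APPROX_NONE)[0],key=cv2.contourArea)
    w,r=cv2.minEnclosingCircle(plane('wrist',c,.02).astype(np.float32)); print(n,(np.array(w)-O)@R,r)
for col in (318,210): print(hsv[66:86,col].tolist())
strip=lambda u,v:(plane('wrist',[[u,v]],.025)-O)@R
print('strip top inner?',strip(318,75),strip(318,77),strip(210,75))
cv2.imwrite('pics/w3c.png',cv2.resize(im[60:200,145:390],None,fx=3.2,fy=3.2,interpolation=cv2.INTER_CUBIC))
```

```text
new [-0.00266632 -0.06154764] 0.04939287155866623
stored [-0.00323502  0.05601527] 0.050449877977371216
[[19, 177, 254], [20, 173, 254], [20, 176, 254], [21, 175, 254], [21, 174, 254], [21, 174, 255], [21, 174, 255], [21, 173, 255], [21, 171, 255], [17, 180, 251], [14, 181, 211], [13, 101, 181], [18, 62, 226], [21, 34, 249], [23, 25, 252], [23, 23, 253], [22, 23, 253], [23, 22, 253], [23, 22, 253], [23, 22, 253]]
[[18, 181, 251], [20, 179, 254], [20, 177, 254], [20, 176, 254], [21, 179, 254], [21, 177, 254], [21, 175, 254], [21, 173, 255], [21, 170, 255], [20, 173, 254], [16, 188, 246], [13, 171, 192], [15, 96, 176], [19, 59, 231], [21, 32, 250], [24, 24, 253], [23, 23, 253], [23, 23, 253], [23, 23, 253], [25, 22, 253]]
strip top inner? [[ 0.04861162 -0.06208524]] [[ 0.04657205 -0.06209309]] [[0.0493205  0.05550245]]
```

View pics/w3c.png

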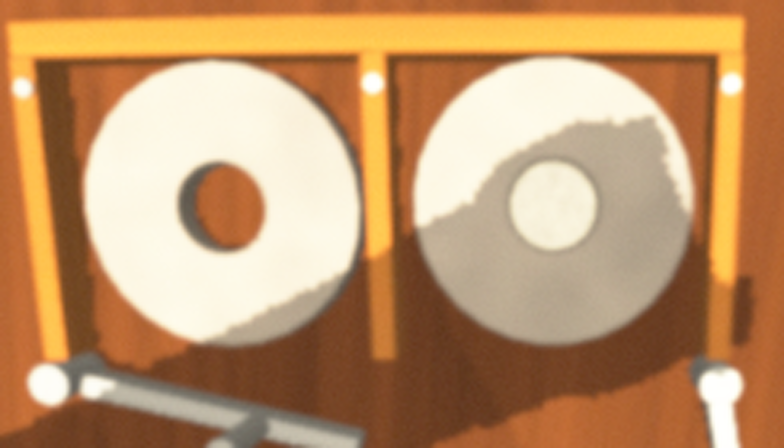

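The wheel is centred in the bay and looks level with the back strip. I'll confirm contact with one gentle push, then close the gate.

Run:
```python
from h import *
g=W([0,-.061]); d=R[:,0]; o=q(YAW)
at=lambda x,z=.075:P3(W([x,-.061]),z)
arm.line_to(at(-.072,.3),.2,o); arm.line_to(at(-.072),.2)
def fm(n=5):
    a=[]
    for _ in range(n): a.append(arm.read_ft_force()); arm.pause(.02)
    return np.mean(a,0)
f0=fm(); x=-.059; arm.line_to(at(x),.05)
while x<-.050:
    x+=.0005; arm.line_to(at(x),.02); f=-(fm()-f0)[:2]@d[:2]; print(round(x,4),round(f,1),end=' ')
    if f>5.5: break
print(arm.read_time())
arm.line_to(at(-.085),.08); arm.line_to(at(-.085,.25),.25); cv2.imwrite('pics/t4.png',snapshot('top')); cv2.imwrite('pics/w4.png',snapshot('wrist'))
im=cv2.imread('pics/w4.png'); hsv=cv2.cvtColor(im,cv2.COLOR_BGR2HSV)
print([h[1] for h in hsv[20:120:1,318].tolist()])
print(arm.read_time(),arm.read_tool_pos())
```

```text
-0.0585 -0.1 -0.058 -0.5 -0.0575 -0.1 -0.057 0.5 -0.0565 1.8 -0.056 4.4 -0.0555 5.4 -0.055 5.8 32.925
[188, 187, 188, 188, 183, 188, 185, 187, 184, 185, 184, 186, 183, 188, 192, 192, 188, 184, 183, 184, 179, 178, 181, 180, 181, 180, 180, 179, 182, 189, 182, 123, 74, 52, 38, 34, 33, 33, 33, 32, 32, 33, 34, 35, 33, 34, 34, 35, 34, 33, 34, 32, 32, 32, 32, 32, 32, 32, 31, 32, 31, 31, 31, 31, 32, 32, 32, 32, 37, 50, 55, 28, 11, 2, 1, 1, 1, 1, 2, 2, 2, 5, 13, 27, 39, 38, 42, 39, 39, 38, 38, 38, 38, 38, 39, 39, 38, 41, 43, 42]
34.4 [0.64228901 0.09731066 0.24756057]
```

Run:
```python
from h import *
arm.move_gripper(0.0,20)
xy,y=gate(1.77,.030); arm.movep(P3(xy,.25),q(y+np.pi)); arm.line_to(P3(xy,.108),.15); f0=arm.read_ft_force(); print(arm.read_time())
for a in np.linspace(1.77,.06,10):
    xy,y=gate(a,.0165); arm.line_to(P3(xy,.108),.1,q(y+np.pi)); print(round(a,2),np.round(arm.read_ft_force()-f0,1))
a=.06
d=R[:,0]
while a>-.08:
    a-=.01; xy,y=gate(a,.016); arm.line_to(P3(xy,.108),.03,q(YAW)if 0 else q(y+np.pi)); arm.pause(.05)
    f=-(np.mean([arm.read_ft_force() for _ in range(4)],0)-f0)[:2]@d; print(round(a,2),round(f,1),end=' ')
    if f>6: break
print(arm.read_time())
xy,y=gate(0,.05); arm.line_to(P3(xy,.108),.1); arm.line_to(P3(xy,.28),.25)
xy,y=gate(0,.15); arm.line_to(P3(xy,.30),.3)
im=snapshot('wrist'); cv2.imwrite('pics/w5.png',im); im=snapshot('top'); cv2.imwrite('pics/t5.png',im); cv2.imwrite('pics/t5c.png',cv2.resize(im[130:260,225:345],None,fx=4.5,fy=4.5,interpolation=cv2.INTER_CUBIC)); print(arm.read_time())
```

```text
37.5667
1.77 [-1.2 -0.1 -0.7]
1.58 [-0.2  1.8 -1.1]
1.39 [ 0.2  0.7 -2.1]
1.2 [-0.3  0.4 -1.8]
1.01 [-0.7 -0.2 -1.3]
0.82 [-0.7  0.1 -1.1]
0.63 [ 0.   0.2 -1.8]
0.44 [ 0.2  0.6 -1.6]
0.25 [-0.4  0.3  0.1]
0.06 [-0.5  0.6 -1.3]
0.05 -0.7 0.04 0.3 0.03 0.5 0.02 1.5 0.01 2.7 -0.0 4.4 -0.01 5.1 -0.02 6.7 43.325
45.2667
```

View pics/t5c.png

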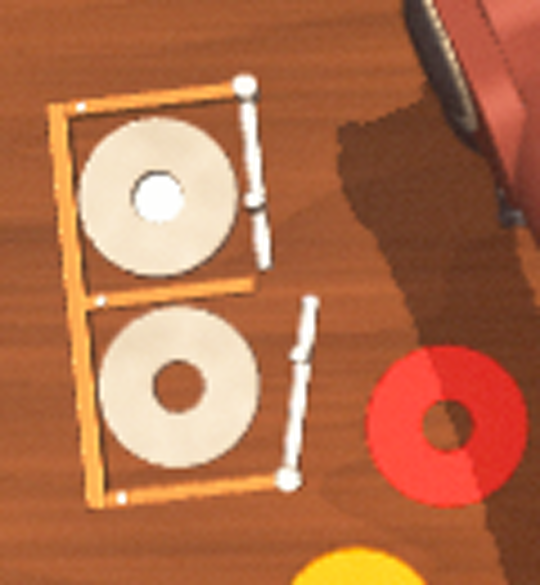

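View pics/w5.png

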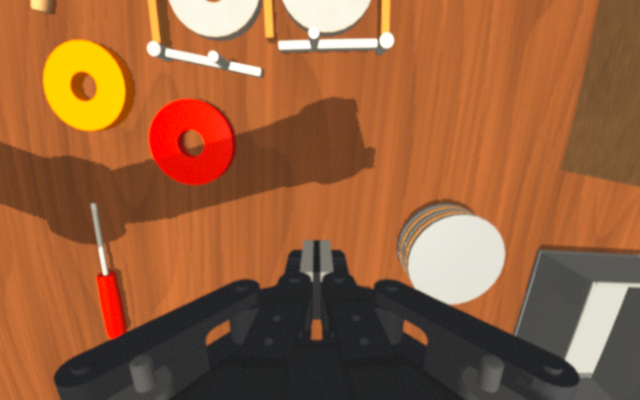

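The gate bar at crop (245,86)–(265,268) is parallel to the back strip, so it is closed. The wheel covers the paper disc at (158,197) and rests at the back strip. The near bay is unchanged.

```bash
python3 -c "
from station import ticket
print(ticket.finish_job())"
```

```text
the job is handed in; nothing more can be done
None
```

The loose wheel is in the far bay, pushed up to the back strip with wrist readings below 6 N, the far gate is closed behind it, and the job was handed in at about 45 s.

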